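Set a support leg to its length clip and clamp it

ROBOT

A 6-joint arm with a two-finger parallel gripper is mounted at the origin on the work surface. World frame = base frame: x ahead of the robot, y to its left, z up, the work surface at z = 0. Lengths are in m, angles in rad, forces in N, time in s.
With the tool pointing down it reaches from about 0.35 to 0.925 m from the base axis. Payload 6.4 kg.
Tool frame: the origin (TCP) lies between the finger pads; the fingertips stand 17 mm ahead of it and the grasp point (between the pads) lies 2 mm behind it; z points along the fingers, x is the direction in which the jaws open and shut, and the axes are right-handed (so a half turn about z gives the same grasp; the last joint's range is limited). The gripper opens to 94 mm and grips with 3 to 60 N. Pads are 16 mm wide; open, the fingers measure 119 mm over their backs; the gripper's body (75 mm by 177 mm) begins 78 mm behind the grasp point.
Start: joints at [0.985, 0.245, 1.558, -0, 1.339, -0.174], TCP at [0.26, 0.596, 0.222] pointing down, gripper open.
Joint ranges: [-3.13, 3.13], [-1.02, 2.26], [0.13, 2.54], [-0.95, 4.09], [0.21, 2.88], [-2.74, 2.74]. Speed limits (rad/s): [2.57, 2.57, 3.14, 3.14, 3.14, 3.14].

INTERFACE

Orientations are given as a rotation vector (axis times angle).
In Python, from workcell import status, imaging, ticket gives the robot as it stands. The module is installed in compiled form; this text tells all that it offers.
- The arm moves only by the tool servo_tool, never from a script. Its argument "increments" is text: rows parted by semicolons, each of 7 numbers parted by spaces: the shift along the tool's x, y, z in m, then the turn, a rotation vector about the tool's x, y, z in rad, then the opening, from 0 (shut) to 1 (fully open). In form: x y z ax ay az jaw; .... A call has 1 to 8 rows; each row is the pose to reach, as a shift and turn from the pose commanded when the call began, along the tool's axes at that moment; what a row does not reach only later rows make up. A row lasts 1/8 s, in which the tool goes at most 62.5 mm and 10.7 degrees, less where a joint would pass 70% of its speed; a pose out of reach is approached as far as the arm can. A call with a gripper value outside its range is refused whole. The fingers move at their own pace and stop on an object; "newtons" is the grip in N (left out, the last holds). Time passes only in rows, so rows that repeat a pose let the fingers close. It gives the time, the measured TCP pose, the force and the opening at its end, in the units of the state.
- status.get_state(): the state, without advancing time (a new reading comes with each control period).
- imaging.grab_frame(name): name is "side" or "top"; returns a dict with "img" (480x640x3 uint8, red, green, blue), "fx", "fy", "cx", "cy" (pixels), "dist" ([k1, k2, p1, p2, k3] as OpenCV has them; the pictures are not rectified), "rvec" (rotation vector, rad) and "tvec" (3), from world to camera coordinates, as OpenCV has them. Camera axes: x right, y down, z forward; pixel columns grow to the right and rows downward; lengths in m; the calibration is good to about 2 mm. A picture is of the moment at which its call begins. There is no depth.
- ticket.job_done(): hands the job in, once; it reports no verdict.
The state is a dict: "time_s": time; "joints": joint angles; "joint_vel": joint speeds; "joint_torque": joint torques, N m; "tool_pos": TCP position; "tool_rot": TCP orientation; "wrist_force": force on the tool from outside, world axes, zero at the start; "wrist_torque": the same for the moment, N m; "opening": finger opening in m.
Only numpy, scipy, OpenCV 4.12 (cv2) and the standard library are available. Lean on these libraries where they do the work, as an engineer would, in place of code of your own. Each camera call takes 0.05 s, during which the arm holds its last target. There are 200 camera calls.

TASK

Take the support leg by the outer part of its cross handle, draw the leg out of the square sleeve against its return spring until its pointer lines up with the length clip on the rail beside it, and pause there a moment. Then, still holding the leg at the mark, slide your hand in along the handle so that the fingers push the cam lever fully closed, alongside the leg. Finish while holding: do not let go of the leg, keep it at the mark with the lever closed, and leave the other things on the bench where they are.

Things in the scene. Friction and masses are not known exactly. Their poses are not given: they have to be found in the camera images.
- stand: Fixed cradle: green square sleeve, 36 mm wide, 240 long, top at z = 44 mm (two straps to 50), on a steel base plate. Origin at bench height below the sleeve's open mouth, on its centre line; x is level and points out of the mouth, the way the leg comes out, y to the left of that, z up. An aluminium rail 12 mm high at y = -52 mm, x = -10 to 135 mm, carries the length clip.
- leg (a joint): How far the leg is drawn out, in m: 0 = home at its inner stop (start), at most 0.075. A return spring pulls it in with 4 to 5.5 N (friction 0.4 N); let go, it goes home. The leg is a steel bar 26 x 26 mm, top at z = 39 mm; a green foot plate 50 mm wide, 49 mm high, stands at its outer end, 120 mm farther out than the handle.
- handle_end (a point): Grasp point on the leg's cross handle, moves with it: a level steel bar along the stand's y, from y = -14 to +118 mm, 16 mm wide (along x), z = 71 to 85 mm, on a 16 mm stem at y = 0. This point is on the bar's axis at y = 98 mm, z = 78 mm, x = 40 mm + leg value. Fingers closed on the bar along x with tips 50 to 58 mm above the bench also reach down to the lever.
- pointer_tip (a point): Tip of the leg's pointer, a 6 mm wide steel finger on the other side from the handle's long arm, at the same stand x as the handle, y = -32 mm, z = 34 mm. Moves with the leg.
- clip: Black length clip, 14 x 24 mm, 24 high, fixed on the rail beside the leg; on its centre line a 6 mm wide tip towards the leg and a 4 mm thick blade up to z = 68 mm. Origin on that line, 13 mm above the bench, at stand y = -44 mm; axes parallel to the stand's. Its stand x (60 to 88 mm) is the length mark: at the mark pointer_tip has the same x, so leg value = clip x - 40 mm.
- lever (a joint): Cam lever angle in rad: 0 = fully closed at its stop, parallel to the leg; grows as it swings out to the stand's +y side; starts at 0.26 to 0.38. Turns level on a pivot at stand x = -12, y = 30 mm and stays where left (about 2 N moves it). Upright dark steel strip, 8 mm thick, z = 44 to 68 mm, 131 mm long, passing 3 mm under the handle. Closed, its outer face is at y = 34 mm.
- lever_end (a point): Top of the lever near its free end, 125 mm from the pivot, z = 68 mm.
- hub: Bystander: green flanged hub, 100 mm across, 40 mm high; origin under its centre.
- spacer: Bystander: steel ring, 56 mm across, 18 mm high; origin under its centre.
- spanner: Bystander: open spanner lying flat; origin under its middle.
- boot: Bystander: black rubber boot, 68 mm across, 55 mm high; origin under its centre.
- carton: Bystander: cardboard carton, 90 x 130 mm, 60 mm high; origin under its centre.
- can: Bystander: grey can, 66 mm across, 110 mm high; origin under its centre.

How it is judged:
By the outcome, as a careful person would: the job done as asked, in the order asked, and still so for the second after the job is handed in, while the arm keeps its last pose, push and grip.
It also fails if it takes over 40 s, if anything falls off the work surface, if the arm or the gripper's body presses on something with over 40 N, if the wrist force passes 120 N, or if a joint passes its speed limit or range.

## Working session

There is one attempt and no reset: what is moved stays moved. The work goes in short steps, Python scripts to look and compute and a tool call to move; the robot and the scene stay as the last step left them, time stands still between calls to the robot, and variables do not carry over. Pictures are saved under pics/ and viewed, about 8 in all and at most 12, crops included, and the job is handed in when it is done.

Besides the shell and the picture viewer there is one more tool, called after ">>>" as name(argument=value, ...) on one line, values as JSON. servo_tool: Moves the arm, as the interface text tells. Its arguments: {"type":"object","properties":{"increments":{"type":"string"},"newtons":{"type":"number"}},"required":["increments"]}

```bash
mkdir -p pics; cat > h.py <<'E'
import numpy as np, cv2
from workcell import status, imaging, ticket
def grab(n,save=None):
    f=imaging.grab_frame(n)
    f['K']=np.array([[f['fx'],0,f['cx']],[0,f['fy'],f['cy']],[0,0,1]]);f['dist']=np.array(f['dist'],float)
    f['rvec']=np.array(f['rvec'],float);f['tvec']=np.array(f['tvec'],float)
    if save: cv2.imwrite('pics/'+save+'.png',f['img'][:,:,::-1])
    return f
def proj(f,P): return cv2.projectPoints(np.array(P,float).reshape(-1,1,3),f['rvec'],f['tvec'],f['K'],f['dist'])[0][:,0]
def toz(f,uv,z):
    uv=np.array(uv,float).reshape(-1,1,2)
    n=cv2.undistortPoints(uv,f['K'],f['dist'])[:,0]
    R=cv2.Rodrigues(f['rvec'])[0]; C=-R.T@f['tvec']
    d=np.c_[n,np.ones(len(n))]@R
    z=np.broadcast_to(z,len(n))
    return C+d*((z-C[2])/d[:,2])[:,None]
E
python3 - <<'E'
from h import *
for n in('top','side'):
    f=grab(n,n+'0'); R=cv2.Rodrigues(f['rvec'])[0]; print(n,-R.T@f['tvec'],R[2],f['fx'])
print(status.get_state())
E
```

```text
top [ 0.40298779 -0.0716583   1.2453617 ] [ 0.14629853  0.00497599 -0.98922797] 525.5172590696642
side [0.55215207 0.63969056 0.6599198 ] [ 0.02173363 -0.77221498 -0.63498951] 433.1221636300276
{'time_s': 0.1, 'joints': array([ 9.84896139e-01,  2.45719442e-01,  1.55884308e+00,  3.33328589e-05,
        1.33869044e+00, -1.74096409e-01]), 'joint_vel': array([ 1.87025001e-04, -1.53193057e-03, -1.34550035e-03, -1.96293862e-05,
        1.38033176e-03, -9.00732255e-04]), 'joint_torque': array([ 1.81911923e-04, -4.16916847e+01, -3.15524805e+01,  6.86852192e-02,
        3.09969345e-02, -7.01440126e-05]), 'tool_pos': array([0.25988142, 0.59525409, 0.22149774]), 'tool_rot': array([ 2.62817471e+00,  1.71999118e+00, -2.41622885e-03]), 'wrist_force': array([-1.05925065, -0.08495147, -1.09180895]), 'wrist_torque': array([ 0.02721202, -0.03073421,  0.03203878]), 'opening': 0.09391770598842458}
```

View pics/top0.png

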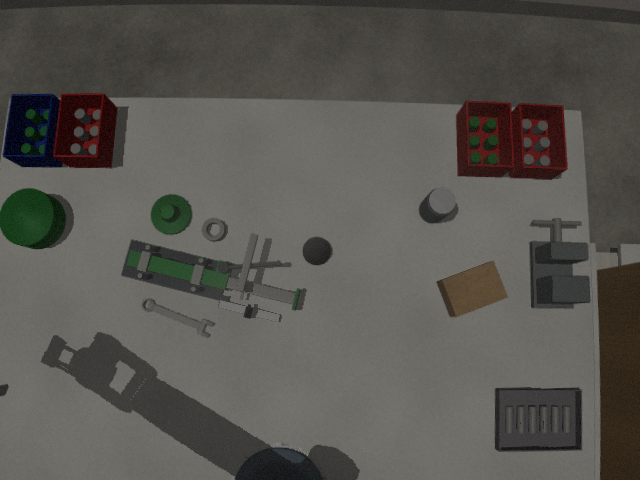

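View pics/side0.png

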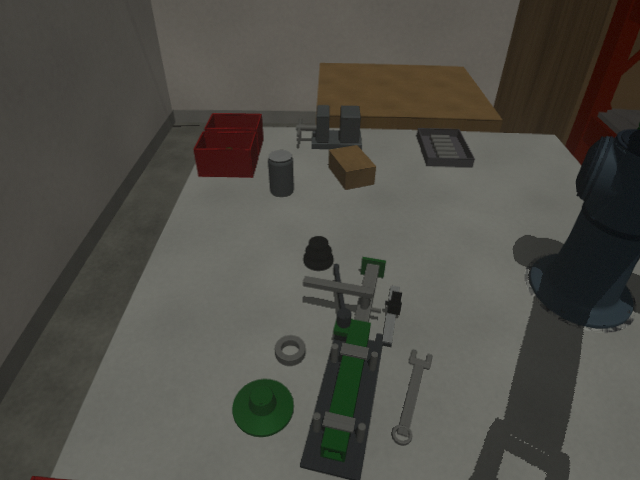

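The top view shows the stand at about (120–310, 230–320), with the handle at (250, 265). The side view shows the stand at (300–400, 250–470). I'll enlarge both.

```bash
python3 - <<'E'
import cv2
a=cv2.imread('pics/top0.png')[225:330,115:315]; cv2.imwrite('pics/c1.png',cv2.convertScaleAbs(cv2.resize(a,None,fx=4,fy=4,interpolation=cv2.INTER_CUBIC),alpha=1.6))
b=cv2.imread('pics/side0.png')[250:370,280:440]; cv2.imwrite('pics/c2.png',cv2.convertScaleAbs(cv2.resize(b,None,fx=5,fy=5,interpolation=cv2.INTER_CUBIC),alpha=1.6))
E
```

```text
(no output)
```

View pics/c1.png

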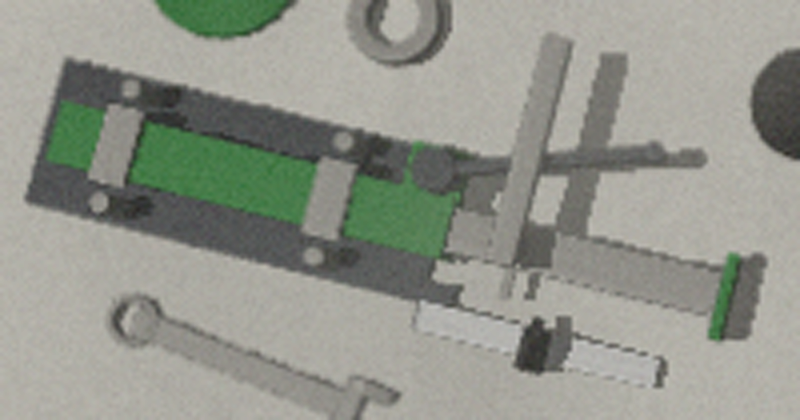

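View pics/c2.png

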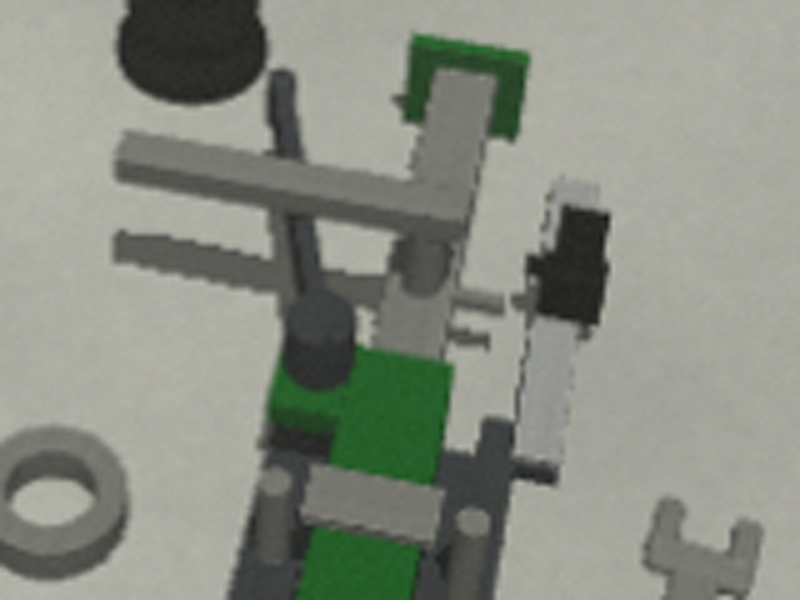

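```bash
cat > fit.py <<'E'
from h import *
from scipy.optimize import least_squares
T=[((32,118,85),(547,34)),((32,-14,85),(497,258)),((0,-18,44),(441,258)),((-240,18,44),(62,101)),((-240,-18,44),(47,160)),
((135,-52,12),(662,370)),((-10,-52,12),(416,318))]
S=[((32,118,85),(116,158)),((48,118,85),(127,131)),((32,-14,85),(462,215)),((0,-18,44),(453,365)),((-10,-52,12),(540,462))]
ft,fs=grab('top'),grab('side')
def w(p,X):
    X=np.array(X,float).reshape(-1,3)/1000; c,s=np.cos(p[2]),np.sin(p[2])
    return np.c_[p[0]+c*X[:,0]-s*X[:,1],p[1]+s*X[:,0]+c*X[:,1],X[:,2]]
ut=np.array([115,225])+(np.array([b for a,b in T])+.5)/4-.5
us=np.array([280,250])+(np.array([b for a,b in S])+.5)/5-.5
res=lambda p:np.r_[proj(ft,w(p,[a for a,b in T]))-ut,proj(fs,w(p,[a for a,b in S]))-us].ravel()
if __name__=='__main__':
    r=least_squares(res,[.5,.2,-1.8],loss='soft_l1'); p=r.x; print(p,np.degrees(p[2])); print(r.fun.reshape(-1,2).round(1)); np.save('p.npy',p)
    c,s=np.cos(p[2]),np.sin(p[2])
    def st(f,uv,z): 
        q=toz(f,uv,z)[:,:2]-p[:2]; return 1000*q@np.array([[c,-s],[s,c]])
    tt=lambda u:np.array([115,225])+(np.array(u)+.5)/4-.5
    ss=lambda u:np.array([280,250])+(np.array(u)+.5)/5-.5
    print('lever tip',st(ft,[tt((660,148))],.068),st(fs,[ss((281,72))],.068))
    # overlay
    o=[]
    for f,(x0,y0,x1,y1,k) in ((ft,(215,225,295,330,5)),(fs,(290,255,420,375,5))):
        im=cv2.convertScaleAbs(cv2.resize(f['img'][y0:y1,x0:x1,::-1],None,fx=k,fy=k,interpolation=cv2.INTER_CUBIC),alpha=1.7)
        def ln(P,col):
            q=(proj(f,w(p,P))-[x0,y0]+.5)*k; cv2.polylines(im,[np.int32(q*8)],False,col,1,cv2.LINE_AA,3)
        ln([(32,118,85),(48,118,85),(48,-14,85),(32,-14,85),(32,118,85)],(0,0,255))
        ln([(0,18,44),(0,-18,44)],(0,255,255)); ln([(40,-13,34),(40,-32,34)],(255,0,255))
        for X,col in ((60,(255,0,0)),(70,(0,255,0)),(80,(0,128,255))):
            ln([(X,-32,24),(X,-60,24)],col); ln([(X,-44,24),(X,-44,68)],col)
        for a in (.26,.32,.38): ln([(-12,30,68),(-12+131*np.cos(a),30+131*np.sin(a),68)],(255,255,0))
        o.append(cv2.copyMakeBorder(im,0,600-im.shape[0],0,0,0))
    o=np.hstack(o); print(o.shape); cv2.imwrite('pics/ov.png',cv2.resize(o,None,fx=min(1,800/o.shape[1]),fy=min(1,800/o.shape[1])))
E
python3 fit.py
```

```text
[ 0.48259643  0.13093599 -1.77889647] -101.92325979538987
[[-0.8 -0.4]
 [-3.1  0.9]
 [-0.4  0.3]
 [ 0.   0.1]
 [-0.5  0.3]
 [-1.1  0.9]
 [ 0.4 -0.8]
 [-0.7 -1. ]
 [-0.7 -1.5]
 [ 0.9  0.2]
 [ 0.3 -1.2]
 [-1.  -1.8]]
lever tip [[109.66368719  71.5023328 ]] [[107.82265229  69.19435004]]
(600, 1050, 3)
```

View overlay.

View pics/ov.png

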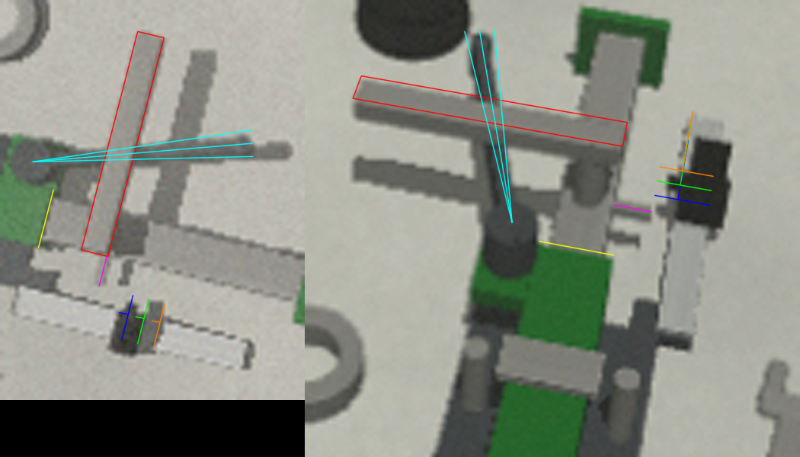

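The overlay fits: handle and sleeve agree within about 2 mm, the lever is at about 0.32 rad, and the clip is near x≈60–65. Next is the approach.

```bash
cat > go.py <<'E'
from h import *
from scipy.spatial.transform import Rotation as Ro
import sys
p=np.load('p.npy');c,s=np.cos(p[2]),np.sin(p[2]);ex=np.array([c,s,0]);ey=np.array([-s,c,0])
def goal(x,y,z):
    return np.r_[p[:2],0]+(ex*x+ey*y+[0,0,z])/1000, Ro.from_matrix(np.c_[-ex,ey,[0,0,-1]])
def delta(x,y,z):
    S=status.get_state();R=Ro.from_rotvec(S['tool_rot']);g,G=goal(x,y,z)
    print((R.inv().apply(g-S['tool_pos'])).round(4),(R.inv()*G).as_rotvec().round(4))
def now():
    S=status.get_state();d=S['tool_pos']-np.r_[p[:2],0]
    print('t',S['time_s'],'stand mm',(1000*np.array([d@ex,d@ey,d[2]])).round(1),'F',np.array([S['wrist_force']@ex,S['wrist_force']@ey,S['wrist_force'][2]]).round(2),'open',S['opening'])
if __name__=='__main__': now(); delta(*map(float,sys.argv[1:4]))
E
python3 go.py 40 98 180
```

```text
t 0.2 stand mm [-408.4 -313.8  221.8] F [-0.99  0.25  0.52] open 0.09418689944356852
[-0.3558  0.494   0.0421] [-0.0003  0.0011 -0.2037]
```

>>> servo_tool(increments="-0.036 0.05 0 0 0 -0.2037 1;-0.072 0.1 0 0 0 -0.2037 1;-0.108 0.15 0.01 0 0 -0.2037 1;-0.144 0.2 0.02 0 0 -0.2037 1;-0.18 0.25 0.03 0 0 -0.2037 1;-0.216 0.3 0.04 0 0 -0.2037 1;-0.252 0.35 0.042 0 0 -0.2037 1;-0.288 0.4 0.042 0 0 -0.2037 1")

```text
time_s: 1.2
tool_pos: [0.5119, 0.1698, 0.1802]
tool_rot: [-2.44, -1.978, 0.0]
wrist_force: [0.5, 0.7, -0.5]
opening: 0.0944
```

```bash
python3 go.py 40 98 180
```

```text
t 1.2 stand mm [-44.1  20.7 180.2] F [-0.74  0.37 -0.55] open 0.09442898360969545
[-0.0841  0.0773  0.0002] [-0.0003 -0.     -0.0001]
```

>>> servo_tool(increments="-0.042 0.039 0 0 0 0 1;-0.084 0.077 0 0 0 0 1;-0.084 0.077 0.03 0 0 0 1;-0.084 0.077 0.07 0 0 0 1;-0.084 0.077 0.1 0 0 0 1;-0.084 0.077 0.109 0 0 0 1;-0.084 0.077 0.109 0 0 0 1")

```text
time_s: 2.08
tool_pos: [0.5694, 0.0736, 0.0715]
tool_rot: [-2.44, -1.979, 0.0]
wrist_force: [0.1, -0.1, -0.3]
opening: 0.0941
```

```bash
cat > ov2.py <<'E'
from go import *
def view(name,X,k=5,boxes=((215,225,295,330),(290,255,420,375))):
    o=[]
    for n,(x0,y0,x1,y1) in zip(('top','side'),boxes):
        f=grab(n,name+n); im=cv2.convertScaleAbs(cv2.resize(f['img'][y0:y1,x0:x1,::-1],None,fx=k,fy=k,interpolation=cv2.INTER_CUBIC),alpha=1.7)
        o.append(cv2.copyMakeBorder(im,0,max(0,600-im.shape[0]),0,0,0)[:600])
    o=np.hstack(o); m=800/o.shape[1]; cv2.imwrite(f'pics/{name}.png',cv2.resize(o,None,fx=min(1,m),fy=min(1,m)))
E
python3 -c "
from ov2 import *
view('g1',0);now()"
```

```text
t 2.175 stand mm [38.  97.9 73. ] F [-0.06  0.26  0.86] open 0.09418120784064571
```

View pics/g1.png

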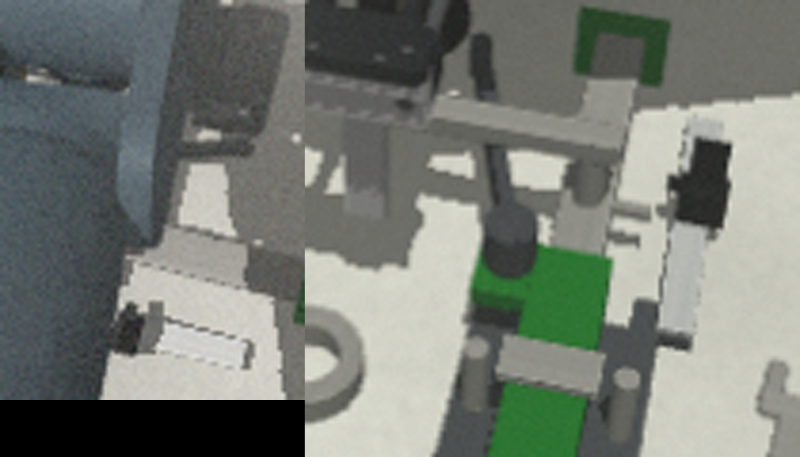

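The hand is in position at the outer end of the handle; one finger is visible at (365, 200). Closing.

>>> servo_tool(increments="0 0 0 0 0 0 0;0 0 0 0 0 0 0;0 0 0 0 0 0 0;0 0 0 0 0 0 0;0 0 0 0 0 0 0;0 0 0 0 0 0 0", newtons=20)

```text
time_s: 2.92
tool_pos: [0.5694, 0.0735, 0.0714]
tool_rot: [-2.44, -1.979, 0.0]
wrist_force: [0.8, 0.3, 0.5]
opening: 0.0375
```

```bash
python3 -c "
from go import *
for i in range(3): now(); grab('side')"
```

```text
t 2.925 stand mm [38.2 96.8 71.4] F [-0.44  0.75  0.45] open 0.03754764021852372
t 2.975 stand mm [38.2 96.8 71.4] F [0.45 0.02 0.77] open 0.03355952447808305
t 3.025 stand mm [38.2 96.8 71.4] F [-0.13  0.21  0.54] open 0.029798359092893238
```

>>> servo_tool(increments="0 0 0 0 0 0 0;0 0 0 0 0 0 0;0 0 0 0 0 0 0;0 0 0 0 0 0 0")

```text
time_s: 3.58
tool_pos: [0.5691, 0.0722, 0.0714]
tool_rot: [2.439, 1.978, -0.004]
wrist_force: [-1.8, -5.4, 1.6]
opening: 0.016
```

```bash
python3 -c "
from go import *
for i in range(2): now(); grab('side')"
```

```text
t 3.575 stand mm [39.6 96.8 71.4] F [ 5.63 -0.69  1.57] open 0.016028108949623247
t 3.625 stand mm [39.6 96.8 71.4] F [ 5.03 -0.03  0.93] open 0.015875735366397813
```

Gripped, with the opening at 16 mm and the centre at x=39.6, which matches the model. Now drawing the leg out to just short of the estimated mark.

>>> servo_tool(increments="-0.005 0 0 0 0 0 0;-0.01 0 0 0 0 0 0;-0.014 0 0 0 0 0 0;-0.018 0 0 0 0 0 0;-0.021 0 0 0 0 0 0;-0.021 0 0 0 0 0 0", newtons=25)

```text
time_s: 4.42
tool_pos: [0.565, 0.0527, 0.0714]
tool_rot: [-2.44, -1.978, 0.001]
wrist_force: [1.0, 4.3, -1.3]
opening: 0.0158
```

```bash
python3 -c "
from ov2 import *
now();view('g2',0,k=8,boxes=((230,280,280,330),(340,265,400,340)));now()"
```

```text
t 4.425 stand mm [59.5 96.7 71.4] F [-4.4   0.06 -1.26] open 0.015759581183646915
t 4.525 stand mm [59.3 96.8 71.4] F [-4.57  1.34 -0.46] open 0.015402532295341031
```

View pics/g2.png

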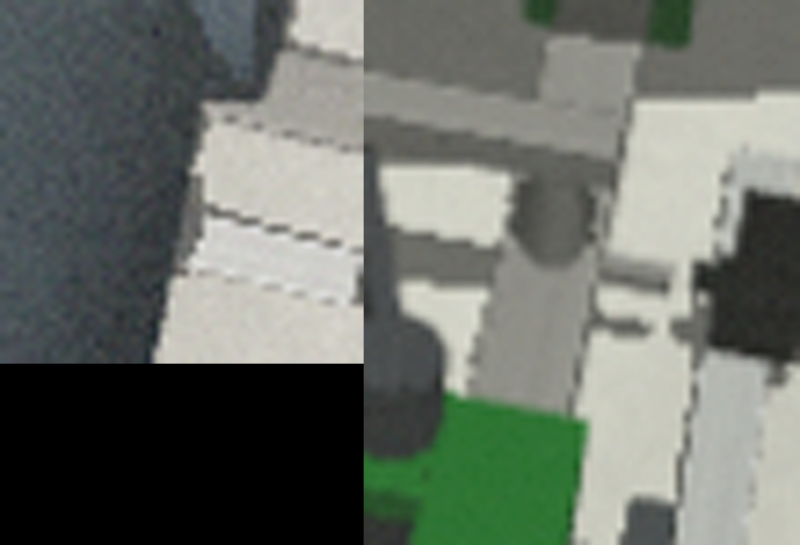

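```bash
cat > ortho.py <<'E'
from go import *
def ortho(f,img,z,x0=30,x1=90,y0=-62,y1=-5,k=7):
    # columns: stand x increasing right, rows: stand y decreasing down
    xs=np.arange(x0,x1,1/k);ys=np.arange(y1,y0,-1/k);X,Y=np.meshgrid(xs,ys)
    P=np.r_[p[:2],0]+(X[...,None]*ex+Y[...,None]*ey)/1000;P[...,2]=z/1000
    q=proj(f,P).reshape(X.shape+(2,)).astype(np.float32)
    o=cv2.convertScaleAbs(cv2.remap(img,q[...,0],q[...,1],cv2.INTER_CUBIC),alpha=1.7)
    for x in range(x0,x1,10):
        cv2.line(o,(int((x-x0)*k),0),(int((x-x0)*k),8),(0,0,255),1); cv2.putText(o,str(x),(int((x-x0)*k)+2,20),0,.4,(0,0,255))
    for x in np.arange(x0,x1,5): cv2.line(o,(int((x-x0)*k),0),(int((x-x0)*k),o.shape[0]),(255,200,0) ,1) if x%10==0 else None
    cv2.putText(o,f'z{z}',(300,380),0,.5,(0,0,255)); return o
E
python3 - <<'E'
from ortho import *
ft,fs=grab('top'),grab('side')
R=lambda n:cv2.imread('pics/'+n+'.png')
a=[ortho(fs,R('g2side'),34,k=6),ortho(fs,R('side0'),34,k=6),ortho(ft,R('top0'),34,k=6),ortho(ft,R('top0'),68,k=6)]
a=[cv2.resize(i,(400,300)) if 0 else i for i in a]
o=np.vstack([np.hstack(a[:2]),np.hstack(a[2:])]);print(o.shape)
cv2.imwrite('pics/o1.png',cv2.resize(o,None,fx=.87,fy=.87))
now()
E
```

```text
(684, 720, 3)
t 4.625 stand mm [59.2 96.7 71.4] F [-4.47 -0.05 -1.12] open 0.01619046193432395
```

View pics/o1.png

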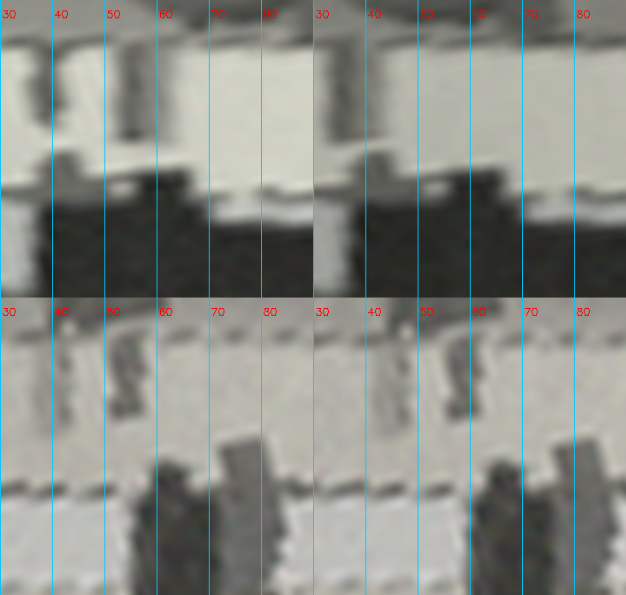

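Lower-left panel (top view): the pointer is centred at x≈39.5 when home, and the clip tip at x≈62. The side view agrees, with the tip's right edge at x≈65. I'll refine that with intensity profiles.

```bash
python3 - <<'E'
from ortho import *
ft,fs=grab('top'),grab('side')
def prof(f,n,xs,ys,z=34):
    im=cv2.imread('pics/'+n+'.png',0);X,Y=np.meshgrid(xs,ys)
    P=np.r_[p[:2],0]+(X[...,None]*ex+Y[...,None]*ey)/1000;P[...,2]=z/1000
    q=proj(f,P).reshape(X.shape+(2,)).astype(np.float32)
    return cv2.remap(im,q[...,0],q[...,1],cv2.INTER_LINEAR).mean(0)
def edges(xs,v):
    lo,hi=v.min(),np.median(np.sort(v)[-8:]); m=(lo+hi)/2
    k=np.where(np.diff(np.sign(v-m)))[0]; return [round(float(xs[i]+(m-v[i])/(v[i+1]-v[i])*(xs[i+1]-xs[i])),1) for i in k],int(lo),int(hi)
X=lambda a,b:np.arange(a,b,.5)
for nm,f,n,a,b,ys in (('side ptr home',fs,'side0',30,50,np.arange(-27,-19)),('side ptr now',fs,'g2side',48,70,np.arange(-27,-19)),
 ('side ptr home far',fs,'side0',30,50,np.arange(-21,-16)),
 ('side tip',fs,'g2side',52,72,np.arange(-39.5,-38,.5)),('side tip0',fs,'side0',52,72,np.arange(-39.5,-38,.5)),
 ('top ptr home',ft,'top0',32,47,np.arange(-29,-20)),('top tip',ft,'top0',54,69,np.arange(-40,-37.5,.5)),('top clip body',ft,'top0',50,72,np.arange(-52,-44))):
    xs=X(a,b);v=prof(f,n,xs,ys);print(nm,edges(xs,v));print(v[::2].astype(int))
now()
E
```

```text
side ptr home ([32.6, 42.3], 54, 105)
[102  95  86  75  64  55  54  58  62  66  70  73  78  84  91  97 101 104
 105 106]
side ptr now ([52.0, 62.1], 61, 120)
[120 117 112 103  91  79  68  62  62  67  72  76  79  83  90  99 107 113
 117 120 120 120]
side ptr home far ([32.4, 42.7], 56, 106)
[101  94  86  74  62  57  56  57  62  66  69  72  75  83  91  97 102 105
 106 106]
side tip ([52.7, 66.5], 39, 114)
[ 79  75  72  66  56  46  43  40  39  40  42  42  44  47  66  86 101 109
 116 118]
side tip0 ([52.6, 66.6], 36, 101)
[ 71  67  65  60  51  42  40  37  36  37  38  38  39  41  58  75  89  96
 103 104]
top ptr home ([36.6, 43.7], 81, 104)
[104 105 104 102  96  91  88  87  86  83  81  86  96 103 105]
top tip ([58.9, 66.0], 45, 104)
[105 105 103 102  93  72  52  48  45  47  49  57  74  92  99]
top clip body ([55.4], 34, 110)
[110 110 111 108  97  80  60  47  41  40  39  39  39  39  39  37  35  35
  34  34  36  41]
t 4.725 stand mm [59.2 96.8 71.4] F [-3.9   0.43 -1.13] open 0.015803810563531195
```

>>> servo_tool(increments="-0.0015 0 0 0 0 0 0;-0.003 0 0 0 0 0 0;-0.003 0 0 0 0 0 0;-0.003 0 0 0 0 0 0")

```text
time_s: 5.22
tool_pos: [0.5644, 0.05, 0.0714]
tool_rot: [-2.44, -1.979, 0.001]
wrist_force: [0.2, 3.8, -0.8]
opening: 0.0158
```

```bash
python3 - <<'E'
from ortho import *
fs=grab('side','g3side'); now()
o=ortho(fs,fs['img'][:,:,::-1],34,x0=45,x1=80,y0=-50,y1=-10,k=14)
c=cv2.resize(cv2.convertScaleAbs(fs['img'][280:320,365:395,::-1],alpha=1.7),None,fx=10,fy=14,interpolation=cv2.INTER_CUBIC)
cv2.imwrite('pics/o2.png',np.hstack([o,c]))
E
```

```text
t 5.275 stand mm [62.3 96.7 71.4] F [-4.05  0.31 -1.92] open 0.015415346246697612
```

View pics/o2.png

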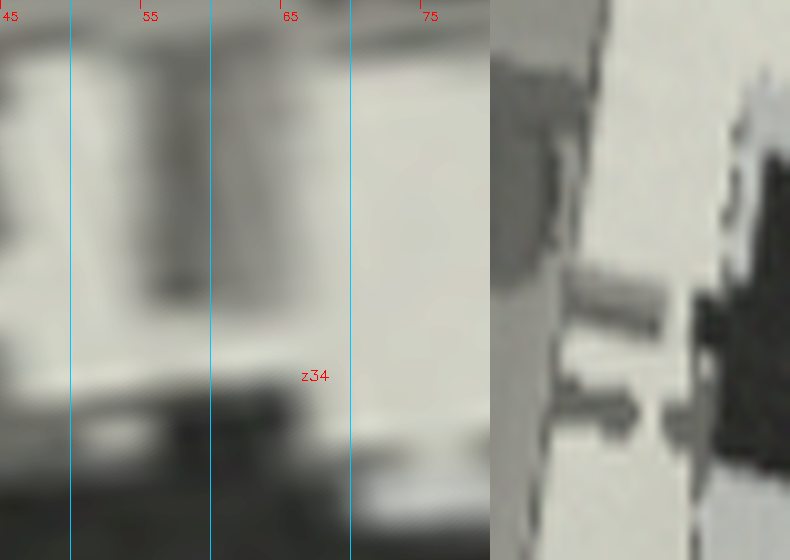

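Pointer and clip tip line up: pointer 55–66 against tip 56.5–66.5 in the rectified view. I'll pause for about a second, then slide in with a lighter grip.

>>> servo_tool(increments="0 0 0 0 0 0 0;0 0 0 0 0 0 0;0 0 0 0 0 0 0;0 0 0 0 0 0 0;0 0 0 0 0 0 0;0 0 0 0 0 0 0;0 0 0 0 0 0 0;0 0 0 0 0 0 0")

```text
time_s: 6.28
tool_pos: [0.5644, 0.0501, 0.0714]
tool_rot: [-2.44, -1.979, 0.0]
wrist_force: [-0.2, 4.5, -1.4]
opening: 0.0159
```

>>> servo_tool(increments="0 0 0 0 0 0 0;0 0 0 0 0 0 0;0 -0.002 0 0 0 0 0;0 -0.005 0 0 0 0 0;0 -0.008 0 0 0 0 0;0 -0.012 0 0 0 0 0;0 -0.016 0 0 0 0 0;0 -0.02 0 0 0 0 0", newtons=10)

```text
time_s: 7.28
tool_pos: [0.5512, 0.0529, 0.0747]
tool_rot: [2.431, 1.97, 0.018]
wrist_force: [13.8, 1.6, -2.8]
opening: 0.0161
```

```bash
python3 go.py 62.3 42 71.4
```

```text
t 7.275 stand mm [62.2 83.3 74.7] F [-4.4  13.19 -2.78] open 0.01611641794549821
[-0.0001 -0.0413  0.0026] [ 0.0165 -0.0011 -0.0007]
```

>>> servo_tool(increments="0 0 0 0 0 0 0;0 0 0 0 0 0 0;0 -0.003 0 0 0 0 0;0 -0.006 0 0 0 0 0;0 -0.006 0 0 0 0 0", newtons=5)

```text
time_s: 7.9
tool_pos: [0.5431, 0.0547, 0.0742]
tool_rot: [2.435, 1.974, 0.011]
wrist_force: [7.3, 3.2, 1.6]
opening: 0.0161
```

```bash
python3 go.py 62.3 42 71.4
```

```text
t 7.9 stand mm [62.  75.  74.2] F [-4.66  6.5   1.64] open 0.016086062883242824
[-0.0003 -0.033   0.0025] [ 0.0103 -0.0008 -0.0003]
```

>>> servo_tool(increments="0 -0.004 0.001 0 0 0 0;-0.0003 -0.008 0.002 0 0 0 0;-0.0003 -0.012 0.002 0 0 0 0;-0.0003 -0.016 0.002 0 0 0 0;-0.0003 -0.016 0.002 0 0 0 0")

```text
time_s: 8.52
tool_pos: [0.528, 0.0576, 0.0726]
tool_rot: [2.434, 1.973, 0.012]
wrist_force: [6.3, 2.5, 2.1]
opening: 0.0162
```

```bash
python3 go.py 62.3 42 71.4
```

```text
t 8.525 stand mm [62.4 59.5 72.6] F [-3.76  5.62  2.14] open 0.016150385233682958
[ 0.0001 -0.0176  0.001 ] [ 0.0118 -0.0007 -0.0002]
```

>>> servo_tool(increments="0 -0.003 0.0005 0 0 0 0;0 -0.006 0.001 0 0 0 0;0 -0.009 0.001 0 0 0 0;0 -0.012 0.001 0 0 0 0;0 -0.012 0.001 0 0 0 0")

```text
time_s: 9.15
tool_pos: [0.5164, 0.06, 0.0716]
tool_rot: [2.433, 1.973, 0.013]
wrist_force: [8.0, 1.6, 1.7]
opening: 0.0163
```

```bash
python3 -c "
from ov2 import *
now();view('g4',0,k=5,boxes=((215,225,295,330),(320,255,420,345)));now()"
```

```text
t 9.15 stand mm [62.4 47.7 71.6] F [-3.2   7.47  1.75] open 0.016329963370285253
t 9.25 stand mm [62.5 47.7 71.6] F [-3.94  6.23  2.69] open 0.016075955396293317
```

View pics/g4.png

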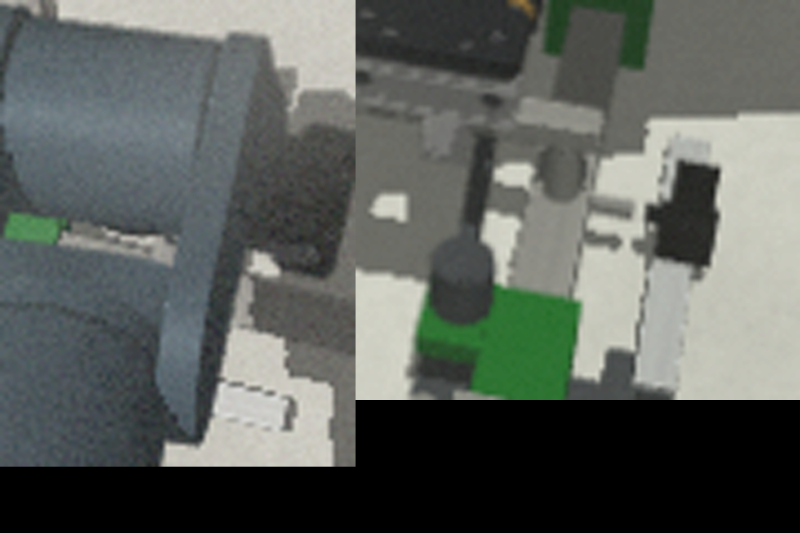

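The lever at (478, 190) is nearly parallel to the leg, and the pointer is still at the clip. I'll push on until the stop is felt.

>>> servo_tool(increments="0 -0.003 0 0 0 0 0;0 -0.005 0 0 0 0 0;0 -0.006 0 0 0 0 0;0 -0.006 0 0 0 0 0")

```text
time_s: 9.75
tool_pos: [0.5109, 0.0611, 0.0715]
tool_rot: [2.433, 1.972, 0.014]
wrist_force: [8.7, 1.2, 1.0]
opening: 0.0161
```

```bash
python3 -c "
from go import *
now()"
```

```text
t 9.75 stand mm [62.5 42.1 71.5] F [-2.97  8.22  1.02] open 0.01605575644138837
```

>>> servo_tool(increments="0 -0.001 0 0 0 0 0;0 -0.002 0 0 0 0 0;0 -0.002 0 0 0 0 0")

```text
time_s: 10.12
tool_pos: [0.5107, 0.0611, 0.0716]
tool_rot: [2.43, 1.969, 0.019]
wrist_force: [15.6, 0.4, -5.9]
opening: 0.0162
```

>>> servo_tool(increments="0 -0.001 0 0 0 0 0;0 -0.002 0 0 0 0 0;0 -0.002 0 0 0 0 0")

```text
time_s: 10.5
tool_pos: [0.5105, 0.0612, 0.0718]
tool_rot: [2.428, 1.967, 0.025]
wrist_force: [22.6, -0.2, -13.0]
opening: 0.016
```

```bash
python3 -c "
from go import *
now()"
```

```text
t 10.5 stand mm [62.5 41.7 71.8] F [ -4.51  22.19 -13.05] open 0.01596473080299051
```

The force rises firmly at y≈42 mm, exactly where a closed lever would put the fingers. I'll ease off a little, firm the grip and check.

>>> servo_tool(increments="0 0.002 0 0 0 0 0;0 0.003 0 0 0 0 0;0 0.003 0 0 0 0 0;0 0.003 0 0 0 0 0;0 0.003 0 0 0 0 0;0 0.003 0 0 0 0 0", newtons=20)

```text
time_s: 11.25
tool_pos: [0.5106, 0.0611, 0.0717]
tool_rot: [2.432, 1.971, 0.016]
wrist_force: [10.3, 1.7, -1.4]
opening: 0.0157
```

```bash
python3 - <<'E'
from ortho import *
now(); fs=grab('side','g5side')
o=ortho(fs,fs['img'][:,:,::-1],34,x0=45,x1=80,y0=-50,y1=-10,k=11)
im=cv2.resize(cv2.convertScaleAbs(fs['img'][265:340,330:400,::-1],alpha=1.9),None,fx=5.5,fy=5.5,interpolation=cv2.INTER_CUBIC)
P=np.r_[p[:2],0]+np.array([x*ex+y*ey+np.array([0,0,68]) for x,y in((-12,34),(119,34),(119,26),(-12,26))])/1000
q=(proj(fs,P)-[330,265]+.5)*5.5; cv2.polylines(im,[np.int32(q)],True,(0,255,255),1)
h=max(o.shape[0],im.shape[0]); pad=lambda a:cv2.copyMakeBorder(a,0,h-a.shape[0],0,0,0)
cv2.imwrite('pics/o3.png',np.hstack([pad(o),pad(im)])[:, :800]); now()
E
```

```text
t 11.25 stand mm [62.5 41.8 71.7] F [-3.78  9.72 -1.41] open 0.015701571472678755
t 11.3 stand mm [62.5 41.8 71.7] F [-3.63  9.4  -0.51] open 0.016057089529700027
```

View pics/o3.png

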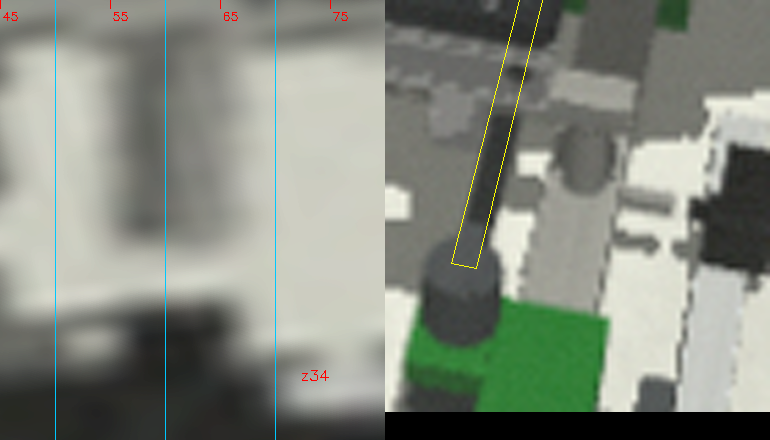

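The lever lies inside its predicted closed outline, and the pointer (x≈55.5–66) lines up with the tip (x≈56.5–66.5). Handing in.

```bash
python3 -c "
from go import *
print(ticket.job_done())"
```

```text
the job is handed in; nothing more can be done
None
```

The leg is drawn out to the clip mark, the cam lever is closed, and I handed the job in at about 11.3 s with the hand still gripping the handle.

I gripped the outer part of the handle, drew the leg out about 23 mm and paused there for about 1 s. I then lightened the grip, slid in along the handle until the lever stopped moving, eased off slightly and firmed the grip to 20 N.

**Last checks:**
- **Pointer and clip:** they line up to within about 1 mm. The pointer's stand x is about 62.9 mm. The top camera put the clip at about 62.3 mm and the side camera at about 63.3 mm, and I did not resolve that difference.
- **Lever:** the fingers met a hard stop at y ≈ 42 mm, which is where a closed lever puts them. The wrist force there rose to about 26 N in all, and in the picture the lever lay inside its predicted closed outline.
- **Grip:** the opening was 16 mm, which matches the bar.
- **Other objects:** the hand was not moved near them, but I did not re-measure them at the end.

The first part of the slide, at 10 N grip, had about 13 N of friction, which tilted the hand about 1° and lifted it about 3 mm. Dropping to 5 N eased this, and I brought the height back down; a slight tilt of about 1° remained at the end. The leg stayed at the mark within about 0.5 mm.

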